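Put the spirit level back in its slot and shut the tool drawer

ROBOT

A 6-joint arm with a two-finger parallel gripper is mounted at the origin on the work surface. World frame = base frame: x ahead of the robot, y to its left, z up, the work surface at z = 0. Lengths are in m, angles in rad, forces in N, time in s.
With the tool pointing down it reaches from about 0.35 to 0.725 m from the base axis. Payload 6 kg.
Tool frame: the origin (TCP) lies on the front face of the gripper's body, between the roots of the fingers; the fingertips stand 73 mm ahead of it and the grasp point (between the pads) lies 54 mm ahead of it; z points along the fingers, y is the line along which they close (so a half turn about z gives the same grasp; the last joint's range is limited). The gripper opens to 85 mm and grips with 20 to 120 N. Pads are 22 mm wide; open, the fingers measure 114 mm over their backs; the gripper's body (76 mm by 85 mm) begins 54 mm behind the grasp point. The pads swing forward as they close: fully open they stand 13 mm farther back than shut.
Start: joints at [1.461, 0.04, 0.085, 0, -1.615, -0.334], TCP at [0.258, 0.542, 0.304] pointing down, gripper open.
Joint ranges: [-2.56, 2.56], [-1.29, 2.01], [-1.08, 1.49], [-3.29, 1.98], [-2.81, -0.18], [-2.99, 2.99]. Speed limits (rad/s): [2.57, 2.57, 3.01, 3.14, 3.14, 3.14].

INTERFACE

Orientations are given as a 3x3 rotation matrix whose columns are the frame's x, y, z axes.
In Python, from station import arm gives the robot as it stands.
- The arm moves only by the shell command python3 -m crank 'ROWS'. ROWS is JSON, a list of rows, each a list of 7 numbers: the turn, a rotation vector about the world's x, y, z in degrees, then the shift along the world's x, y, z in mm, then the closure in counts, from 0 (fully open) to 255 (shut). In form: [[wx, wy, wz, dx, dy, dz, hand], ...]. A call has 1 to 12 rows; each row shifts and turns the commanded pose from where the row before left it; what a row does not reach is not made up. A row lasts 1/12 s, in which the tool goes at most 41.7 mm and 7.16 degrees, less where a joint would pass 70% of its speed; a pose out of reach is approached as far as the arm can. A call with a gripper value outside its range is refused whole. The fingers move at their own pace and stop on an object; the grip force is fixed at half the most. Time passes only in rows, so rows that do not move let the fingers close. It gives the time, the measured TCP pose, the force, the opening and the grip force at its end, in the units of the state.
- arm.read_state(): the state, without advancing time (a new reading comes with each control period).
- arm.capture(name): name is "side" or "top"; returns (picture, depth): 384x512x3 uint8, red, green, blue; 384x512 float32, m along the optical axis (not along the pixel's ray), 0 where there is no reading.
- arm.camera_params(name): a dict with "fx", "fy", "cx", "cy" (pixels), "xyz" and "rotation" of the camera in the world. Camera axes: x right, y down, z forward; pixel columns grow to the right and rows downward; lengths in m; the calibration is good to about 2 mm. A picture is of the moment at which its call begins. camera_params takes no time and is no camera call.
- arm.close_job(): hands the job in; it is judged then, once.
The state is a dict: "t": time; "joint_pos": joint angles; "joint_vel": joint speeds; "joint_efforts": joint torques, N m; "ee_pos": TCP position; "tcp_rot": TCP orientation; "wrist_force": force on the tool from outside, world axes, zero at the start; "wrist_torque": the same for the moment, N m; "grip_width": finger opening in m; "grip_force": force on a finger pad.
Only numpy, scipy, OpenCV 4.12 (cv2) and the standard library are available. Lean on these libraries where they do the work, as an engineer would, in place of code of your own. Each camera call takes 0.05 s, during which the arm holds its last target. There are 200 camera calls.

TASK

The picture is hung: put the spirit level from the desk back on edge, right down into the one empty slot among the slotted holders in the open tool drawer, keeping hold of it until it rests on the slot's floor rather than dropping it in. Then push the drawer fully shut. Leave the drawer's other tools in their slots and do not shift the other things on the desk.

Things in the scene. Friction and masses are not known exactly. Their poses are not given: they have to be found in the camera images.
- level: Slim aluminium spirit level with black end caps and three vials, standing on its long edge on the desk: 230 long, 16 thick, 48 high, 0.2 to 0.35 kg, flat parallel sides, square ends. Origin at the centre of its underside; x along its length, y across its thickness, z up. It may go into the slot either way round.
- holder_free: The empty one of three alike slotted holders lying side by side (48 apart, under 1 of play) across the drawer; which place it has varies. Pale wooden bar 264 x 47 x 28 with one slot in the middle of its top, 240 long, 21 wide, 20 deep, open only at the top, its floor 8 above the bar's underside. Origin at the centre of the underside, 106 above the desk; x along the slot, y across, z up.
- holder_rule: Same holder, its slot filled by the folding rule. Same frame.
- holder_bevel: Same holder, its slot filled by the sliding bevel. Same frame.
- folding_rule: Folded wooden rule 232 x 16 x 34 standing on edge in its slot, 14 proud of the holder. Origin at the centre of its underside, x along its length, z up.
- bevel: Sliding bevel, folded, dark wood with brass ends, 215 x 16 x 34, on edge in its slot, 14 proud of the holder. Origin at the centre of its underside, x along its length, z up.
- chest: Oak desktop card-file chest, fixed: 300 deep, 320 wide (332 at the top board), 190 high. Below, three small drawers that do not open; above, one wide tool drawer, open at the start. Origin at the middle of the foot of its front face; x into the chest, away from the robot, y to the left, z up. The front of the shut drawer is flush with this face (x = 0).
- drawer (a joint): Travel of the tool drawer: 0 fully shut, 0.206 m fully open (its start). It slides along the chest's -x as it opens, needs about 3 N to move and stays where it is left.
- drawer_front (a point): Middle of the outer face of the drawer's front panel, 143 above the desk. Panel 286 wide, 16 thick, from 99 to 171 above the desk; two label-holder pulls stand out 14 from it, 85 to either side of this point, so the middle is clear for pushing. Drawer sides rise to 143 above the desk; a level in the foremost slot has 30 free between it and the panel.
- tape_measure: Grey tape measure, 82 x 38 x 60. Origin at the centre of its underside.
- hook_box: Small clear box of picture hooks, 82 x 58 x 23. Origin at the centre of its underside.
- hammer: Small hammer lying on the desk, 260 long, handle towards its -x. Origin under its middle.
- mug: White mug, 82 across, 92 high, handle at +y. Origin at the centre of its foot.
There are look-alikes about, which are no part of the job. There is more than one size of the level; the job needs the largest.

How it is judged:
By the outcome, as a careful person would: the job done as asked, in the order asked, and still so for the second after the job is handed in, with the robot touching nothing.
It also fails if it takes over 58 s, if anything falls off the work surface, if the arm or the gripper's body presses on something with over 40 N, if the wrist force passes 120 N, or if a joint passes its speed limit or range.

## Working session

There is one attempt and no reset: what is moved stays moved. The work goes in short steps, Python scripts to look and compute and a shell command to move; the robot and the scene stay as the last step left them, time stands still between calls to the robot, and variables do not carry over. Pictures are saved under pics/ and viewed, at most 13 in all, crops included, and the job is handed in when it is done.

```bash
mkdir -p pics; cat > h.py <<'E'
from station import arm
import numpy as np, cv2
def grab(n,tag):
    p,d=arm.capture(n); np.savez(f'{tag}.npz',p=p,d=d); cv2.imwrite(f'pics/{tag}.png',p[:,:,::-1]); return p,d
def pt(n,d,u,v,z=None):
    c=arm.camera_params(n); r=np.array([(u-c['cx'])/c['fx'],(v-c['cy'])/c['fy'],1.]); R=np.array(c['rotation']); o=np.array(c['xyz'])
    w=R@r
    if z is None: return o+w*d[int(round(v)),int(round(u))]
    return o+w*(z-o[2])/w[2]
E
python3 - <<'E'
from h import *
for n in('top','side'):
    p,d=grab(n,n+'0'); c=arm.camera_params(n); print(n,c)
a=cv2.imread('pics/top0.png');
cv2.imwrite('pics/top0b.png',cv2.resize(a,(800,600),interpolation=cv2.INTER_CUBIC))
a=cv2.imread('pics/side0.png');
cv2.imwrite('pics/side0b.png',cv2.resize(a,(800,600),interpolation=cv2.INTER_CUBIC))
s=arm.read_state();print(s['t'],s['ee_pos'],s['tcp_rot'],s['grip_width'])
E
```

```text
top {'fx': 412.8044070192792, 'fy': 412.8044070192792, 'cx': 254.32319650174884, 'cy': 196.31267983095609, 'xyz': array([0.35971274, 0.0901759 , 1.52515207]), 'rotation': array([[-0.01577168, -0.99266021,  0.11990399],
       [-0.9997477 ,  0.01373768, -0.01777129],
       [ 0.01599365, -0.12015402, -0.99262642]])}
side {'fx': 446.97026181283877, 'fy': 446.97026181283877, 'cx': 252.96460399718836, 'cy': 190.1362009527599, 'xyz': array([-0.06491661, -0.76426925,  1.21413841]), 'rotation': array([[ 0.80878921, -0.43742488,  0.39308966],
       [-0.58787038, -0.58271891,  0.56111237],
       [-0.01638374, -0.6849074 , -0.7284459 ]])}
0.1 [0.25749639 0.54173839 0.30297753] [[ 9.03119081e-01 -4.29389833e-01 -5.44998644e-04]
 [-4.29390147e-01 -9.03117794e-01 -1.53391447e-03]
 [ 1.66449307e-04  1.61932448e-03 -9.99998675e-01]] 0.08513103022455798
```

View pics/top0b.png

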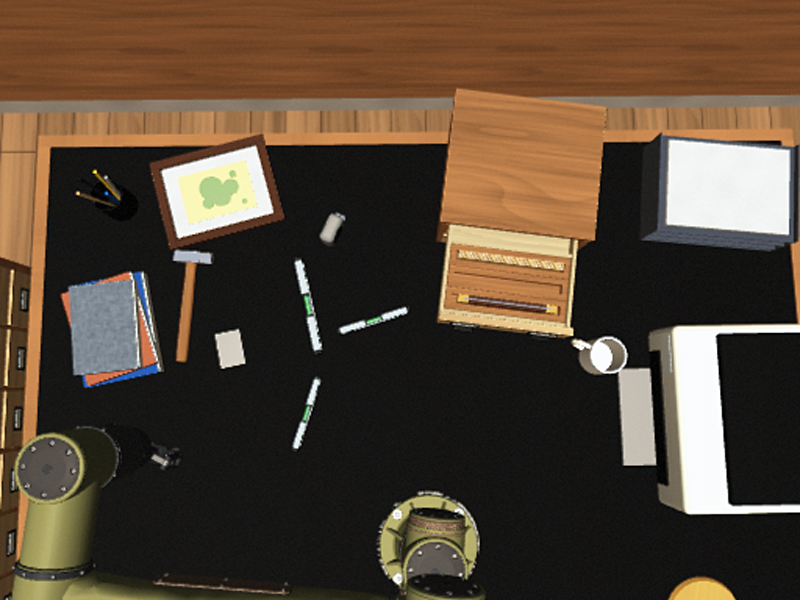

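View pics/side0b.png

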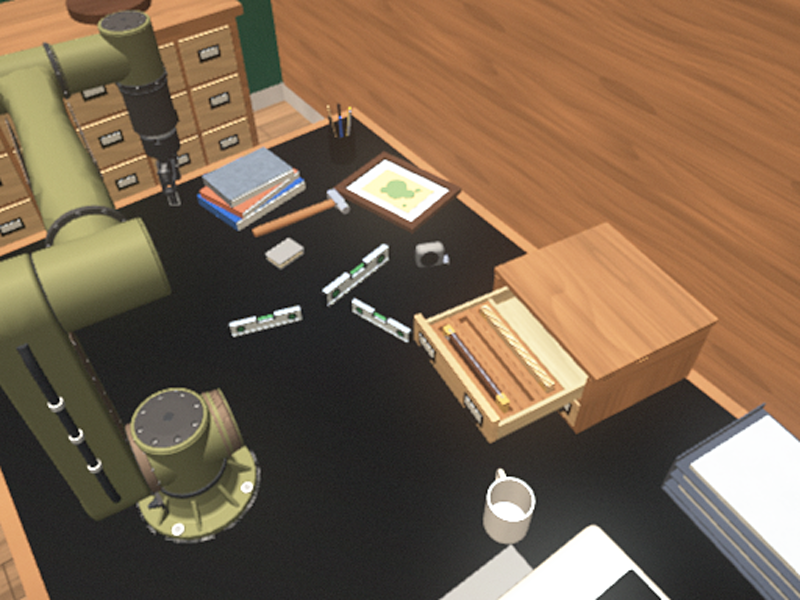

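The top view shows three levels. The longest runs from (298,262) to (319,350) in the enlarged picture. The drawer is open with its middle slot empty, the bevel in front at (508,304) and the rule behind at (510,259).

```bash
python3 - <<'E'
from h import *
def cloud(n):
    z=np.load(n+'0.npz'); d=z['d']; v,u=np.mgrid[:384,:512]; c=arm.camera_params(n)
    r=np.stack([(u-c['cx'])/c['fx'],(v-c['cy'])/c['fy'],np.ones_like(d)],-1)*d[...,None]
    return r@np.array(c['rotation']).T+np.array(c['xyz']),z['p'],d
for n in('top','side'):
    P,p,d=cloud(n)
    m=(P[...,2]>.03)&(P[...,2]<.07)&(d>0)&(P[...,0]<.75)&(P[...,0]>.2)&(abs(P[...,1]-.25)<.25)
    k,l,st,ce=cv2.connectedComponentsWithStats(m.astype(np.uint8))
    for i in range(1,k):
        if st[i,4]<25: continue
        q=P[l==i]; rc=cv2.minAreaRect(q[:,:2].astype(np.float32)*1000)
        print(n,st[i],np.round(rc[0],1),np.round(rc[1],1),rc[2],q[:,2].max().round(3))
    # drawer front panel top z~.171 & sides
    m=(P[...,2]>.155)&(P[...,2]<.18)&(d>0)&(P[...,0]>.4)&(P[...,0]<.62)&(P[...,1]>-.3)&(P[...,1]<.15)
    k,l,st,ce=cv2.connectedComponentsWithStats(m.astype(np.uint8))
    for i in range(1,k):
        if st[i,4]<25: continue
        q=P[l==i]; rc=cv2.minAreaRect(q[:,:2].astype(np.float32)*1000)
        print(n,'panel',st[i],np.round(rc[0],1),np.round(rc[1],1),rc[2],q[:,2].max().round(3))
    m=(P[...,2]>.137)&(P[...,2]<.158)&(d>0)&(P[...,0]>.4)&(P[...,0]<.75)&(P[...,1]>-.3)&(P[...,1]<.15)
    k,l,st,ce=cv2.connectedComponentsWithStats(m.astype(np.uint8))
    for i in range(1,k):
        if st[i,4]<25: continue
        q=P[l==i]; rc=cv2.minAreaRect(q[:,:2].astype(np.float32)*1000)
        print(n,'tools',st[i],np.round(rc[0],1),np.round(rc[1],1),rc[2],q[:,2].max().round(3))
a=np.load('top0.npz')['p'][135:225,270:380,::-1]; b=np.load('side0.npz')['p'][180:285,260:380,::-1]
a=cv2.resize(a,(440,360),interpolation=cv2.INTER_CUBIC); a=cv2.resize(np.load('top0.npz')['p'][138:218,276:376,::-1],None,fx=8,fy=7.5,interpolation=cv2.INTER_CUBIC)
cv2.imwrite('pics/drawtop.png',a)
E
```

```text
top [205 139  15  18 184] [723.7 216.3] [37.9 65.9] 65.82047271728516 0.066
top [188 164  18  63 280] [546.2 271.4] [229.  17.] 11.73855209350586 0.06
top [216 196  47  18 151] [510.2 120.1] [ 12.8 173. ] 16.779701232910156 0.047
top [187 241  18  48 159] [298.9 275.6] [ 12.2 174.2] 71.98114776611328 0.044
top panel [281 200  85  15 450] [ 484.7 -160.7] [280.7  18.5] 82.75852966308594 0.179
top tools [281 144   9  56 154] [610.8 -41. ] [ 25.1 191. ] 87.55707550048828 0.154
top tools [293 159  68  15 357] [ 628.5 -183. ] [230.4  23.1] 81.95777893066406 0.157
top tools [293 185  64  16 332] [ 537.3 -172.4] [214.6  31.2] 81.5205078125 0.155
top tools [288 206  22   3  31] [486.9 -81.7] [69.8  3.6] 82.4728012084961 0.158
top tools [338 212  20   3  31] [ 464.2 -246.1] [61.3  3.7] 82.49833679199219 0.158
side [204 155  46  38 295] [544.3 270.7] [232.1  23.8] 11.194725036621094 0.052
side [265 155  19  13 189] [720.8 213.4] [41.5 68. ] 65.56021118164062 0.065
side [223 191  41  24 143] [508.5 120.4] [ 17.7 177.1] 17.31589698791504 0.044
side [145 196  48  15 143] [296.9 273.5] [ 20.2 171. ] 72.09510803222656 0.042
side panel [264 201  54  71 556] [ 483.6 -160.7] [280.5  20.8] 81.81782531738281 0.176
side tools [272 179  52  29 184] [623.1 -47. ] [ 32.5 199.3] 87.25372314453125 0.157
side tools [307 195  48  55 402] [ 626.  -185.2] [232.6  25.5] 82.93224334716797 0.153
side tools [264 205  50  70 273] [ 475.5 -158.6] [282.2   7.2] 82.21004486083984 0.158
side tools [283 208  43  53 388] [ 531.  -169.6] [219.3  22.7] 82.29379272460938 0.153
```

View pics/drawtop.png

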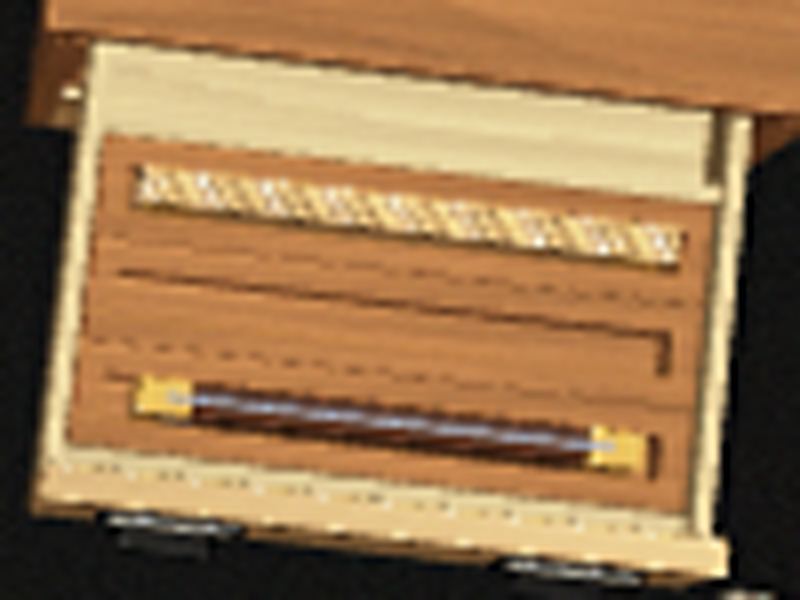

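The middle slot is empty: its back edge runs from (120,272) to (668,333) in the crop. The largest level is at about (545,271) mm with a yaw of 11.5°. I'll move above it.

```bash
python3 -m crank '[[0,0,3.1,24,-22.6,0,0],[0,0,3.1,24,-22.6,0,0],[0,0,3.1,24,-22.6,0,0],[0,0,3.1,24,-22.6,0,0],[0,0,3.1,24,-22.6,0,0],[0,0,3.1,24,-22.6,0,0],[0,0,3.1,24,-22.6,0,0],[0,0,3.1,24,-22.6,0,0],[0,0,3.1,24,-22.6,0,0],[0,0,3.1,24,-22.6,0,0],[0,0,3,24,-22.4,0,0],[0,0,3,24,-22.4,0,0]]'; python3 -m crank '[[0,0,0,0,0,-35,0],[0,0,0,0,0,-35,0],[0,0,0,0,0,-35,0],[0,0,0,0,0,-35,0],[0,0,0,0,0,0,0],[0,0,0,0,0,0,0]]'; python3 - <<'E'
from h import *
s=arm.read_state(); R=s['tcp_rot'];print(s['t'],s['ee_pos'].round(4),np.degrees(np.arctan2(R[1,0],R[0,0])),R[:,2].round(4),s['wrist_force'].round(1))
E
```

```text
t: 1.1
ee_pos: [0.5465, 0.2698, 0.3034]
tcp_rot: [[0.979, 0.203, -0.001], [0.203, -0.979, -0.0], [-0.001, 0.0, -1.0]]
wrist_force: [0.5, 0.4, -0.7]
grip_width: 0.0851
grip_force: 0.0
t: 1.6
ee_pos: [0.545, 0.2703, 0.1623]
tcp_rot: [[0.98, 0.201, -0.003], [0.201, -0.98, -0.004], [-0.004, 0.003, -1.0]]
wrist_force: [0.6, 0.8, 1.4]
grip_width: 0.0856
grip_force: 0.0
1.6 [0.545  0.2703 0.1623] 11.571380989231248 [-0.0031 -0.0036 -1.    ] [0.6 0.8 1.4]
```

```bash
python3 -m crank '[[0,0,0,0,0,-20,0],[0,0,0,0,0,-20,0],[0,0,0,0,0,-15,0],[0,0,0,0,0,-10,0],[0,0,0,0,0,0,0],[0,0,0,0,0,0,255],[0,0,0,0,0,0,255],[0,0,0,0,0,0,255],[0,0,0,0,0,0,255],[0,0,0,0,0,0,255],[0,0,0,0,0,0,255],[0,0,0,0,0,0,255]]'; python3 -m crank '[[0,0,0,0,0,0,255],[0,0,0,0,0,0,255],[0,0,0,0,0,0,255],[0,0,0,0,0,0,255],[0,0,0,0,0,0,255],[0,0,0,0,0,0,255]]'
```

```text
t: 2.6
ee_pos: [0.5459, 0.2711, 0.0997]
tcp_rot: [[0.98, 0.201, 0.001], [0.201, -0.98, 0.0], [0.001, 0.0, -1.0]]
wrist_force: [-0.9, -0.8, 2.9]
grip_width: 0.0147
grip_force: 60.1
t: 3.1
ee_pos: [0.5459, 0.2711, 0.0996]
tcp_rot: [[0.98, 0.201, 0.001], [0.201, -0.98, 0.0], [0.001, 0.0, -1.0]]
wrist_force: [-0.6, -1.5, 5.4]
grip_width: 0.0146
grip_force: 60.2
```

```bash
python3 -m crank '[[0,0,0,0,0,10,255],[0,0,0,0,0,25,255],[0,0,0,0,0,35,255],[0,0,0,0,0,35,255],[0,0,0,0,0,35,255],[0,0,0,0,0,35,255],[0,0,0,0,0,35,255],[0,0,0,0,0,20,255],[0,0,0,0,0,10,255],[0,0,0,0,0,0,255]]'; python3 -m crank '[[0,0,-5,1.5,-20,0,255],[0,0,-5,1.5,-20,0,255],[0,0,-5,1.5,-20,0,255],[0,0,-5,1.5,-20,0,255],[0,0,-5,1.5,-20,0,255],[0,0,-5,1.5,-20,0,255],[0,0,-5,1.5,-20,0,255],[0,0,-5,1.5,-20,0,255],[0,0,-5,1.5,-20,0,255],[0,0,-5,1.5,-20,0,255],[0,0,-5,1.5,-20,0,255]]'; python3 -m crank '[[0,0,-5,1.5,-20,0,255],[0,0,-5,1.5,-20,0,255],[0,0,-5,1.5,-20,0,255],[0,0,-5,1.5,-20,0,255],[0,0,-5,1.5,-20,0,255],[0,0,-5,1.5,-20,0,255],[0,0,-5,1.5,-20,0,255],[0,0,-5,1.5,-20,0,255],[0,0,-5,1.5,-20,0,255],[0,0,-5,1.5,-20,0,255],[0,0,-4.3,2,-22,0,255],[0,0,0,0,0,0,255]]'; python3 - <<'E'
from h import *
s=arm.read_state(); R=s['tcp_rot'];print(s['t'],s['ee_pos'].round(4),np.degrees(np.arctan2(R[1,0],R[0,0])),R[:,2].round(4),s['wrist_force'].round(1),s['wrist_torque'].round(2),s['grip_width'])
for n in('top','side'): grab(n,n+'1')
a=cv2.imread('pics/top1.png')[120:240,250:410]; cv2.imwrite('pics/t1.png',cv2.resize(a,(800,600),interpolation=cv2.INTER_CUBIC))
a=cv2.imread('pics/side1.png')[140:290,230:430]; cv2.imwrite('pics/s1.png',cv2.resize(a,(800,600),interpolation=cv2.INTER_CUBIC))
E
```

```text
t: 3.93
ee_pos: [0.5457, 0.2714, 0.3407]
tcp_rot: [[0.98, 0.201, 0.002], [0.201, -0.98, 0.002], [0.002, -0.002, -1.0]]
wrist_force: [-0.0, -0.8, -2.5]
grip_width: 0.0147
grip_force: 59.2
t: 4.85
ee_pos: [0.5616, 0.0504, 0.3354]
tcp_rot: [[0.723, -0.69, -0.005], [-0.69, -0.723, -0.001], [-0.003, 0.004, -1.0]]
wrist_force: [0.3, 0.0, -2.1]
grip_width: 0.0147
grip_force: 59.2
t: 5.85
ee_pos: [0.5786, -0.1736, 0.335]
tcp_rot: [[-0.141, -0.99, -0.006], [-0.99, 0.141, 0.0], [0.001, 0.006, -1.0]]
wrist_force: [-0.4, 1.6, -2.8]
grip_width: 0.0144
grip_force: 59.2
5.85 [ 0.5786 -0.1736  0.335 ] -98.10344392441034 [-5.9e-03  2.0e-04 -1.0e+00] [-0.4  1.6 -2.8] [ 0.17 -0.02  0.02] 0.014377395350320166
```

View pics/s1.png

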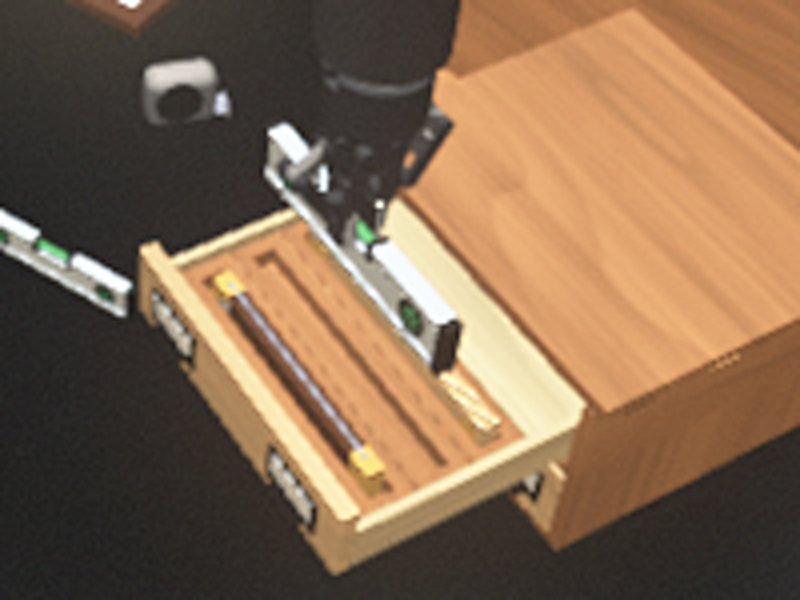

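View pics/t1.png

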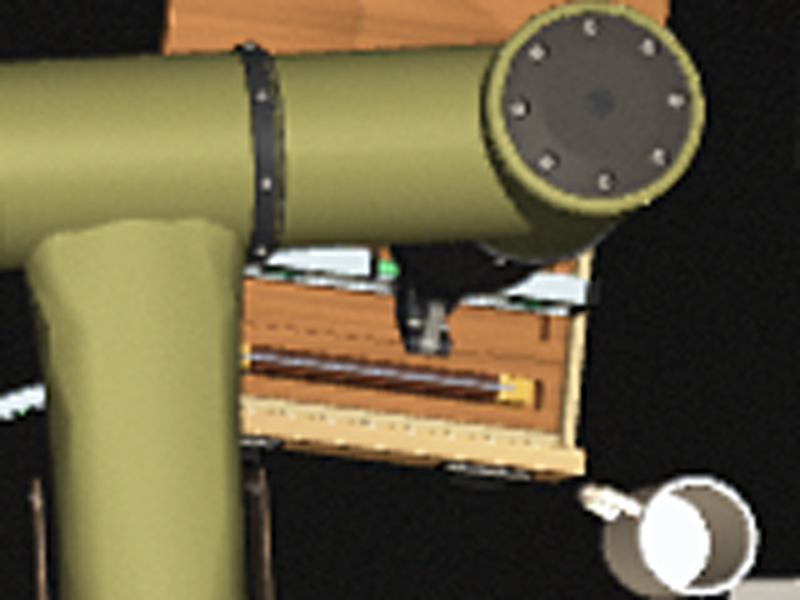

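The side view shows the level held level, its near end cap at (445,345), with the empty slot from (265,255) to (445,463) in front and below. In the top view the arm hides much of it. I'll lower to just above the holder and compare the slot and level there.

```bash
python3 -m crank '[[0,0,0,0,0,-20,255],[0,0,0,0,0,-30,255],[0,0,0,0,0,-25,255],[0,0,0,0,0,-10,255],[0,0,0,0,0,0,255],[0,0,0,0,0,0,255]]'; cat > m.py <<'E'
from h import *
def proj(n,X):
    c=arm.camera_params(n); q=(np.atleast_2d(X)-c['xyz'])@np.array(c['rotation']); return q[:,:2]/q[:,2:]*c['fx']+[c['cx'],c['cy']]
def rect(cx,cy,yaw,L,W,z):
    a=np.radians(yaw); e=np.array([np.cos(a),np.sin(a),0]); f=np.array([-e[1],e[0],0]); o=np.array([cx,cy,z])
    return np.array([o+s*e*L/2+t*f*W/2 for s,t in((-1,-1),(1,-1),(1,1),(-1,1))])
def crop(n,tag,x0,y0,w,h,k,draw):
    a=cv2.imread(f'pics/{tag}.png')[y0:y0+h,x0:x0+w]; a=cv2.resize(a,None,fx=k,fy=k,interpolation=cv2.INTER_CUBIC)
    for X,col in draw:
        q=((proj(n,X)-[x0,y0]+.5)*k-.5).round().astype(int); cv2.polylines(a,[q],True,col,1,cv2.LINE_AA)
    return a
E
python3 - <<'E'
from m import *
s=arm.read_state(); R=s['tcp_rot'];e=s['ee_pos'];y=np.degrees(np.arctan2(R[1,0],R[0,0]));print(s['t'],e.round(4),y,s['wrist_force'].round(1))
grab('side','side2')
slot=[(rect(.5775,-.1735,82.3,.24,.021,.134),(255,0,0)),(rect(.484,-.1607,82.3,.286,.016,.171),(0,255,0))]
lv=[(rect(e[0],e[1],y,.23,.016,e[2]-.0996),(0,0,255)),(rect(e[0],e[1],y,.23,.016,e[2]-.0516),(0,0,255))]
A=crop('side','side0',262,180,115,100,6,slot); B=crop('side','side2',262,160,115,115,5,lv+slot)
cv2.imwrite('pics/A.png',A); cv2.imwrite('pics/B.png',B)
E
```

```text
t: 6.45
ee_pos: [0.5791, -0.1706, 0.254]
tcp_rot: [[-0.133, -0.991, -0.001], [-0.991, 0.133, -0.001], [0.001, 0.001, -1.0]]
wrist_force: [0.7, -0.6, -2.3]
grip_width: 0.0148
grip_force: 59.1
6.45 [ 0.5791 -0.1706  0.254 ] -97.66594257835719 [ 0.7 -0.6 -2.3]
```

View pics/A.png

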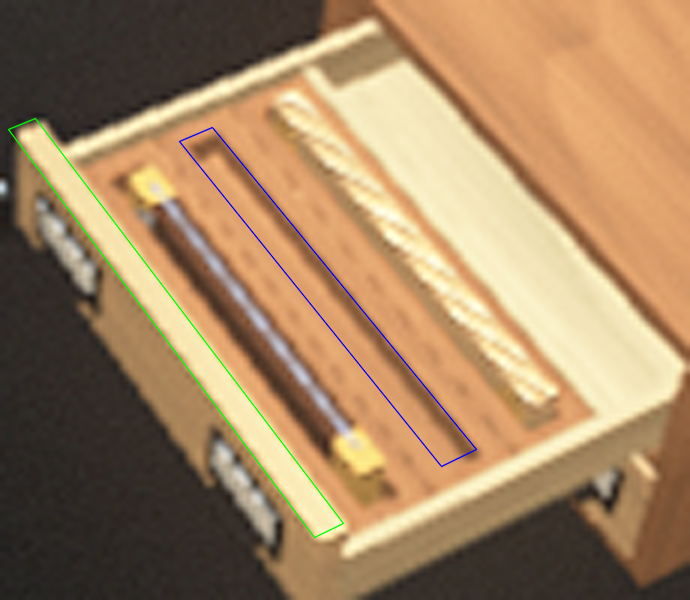

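View pics/B.png

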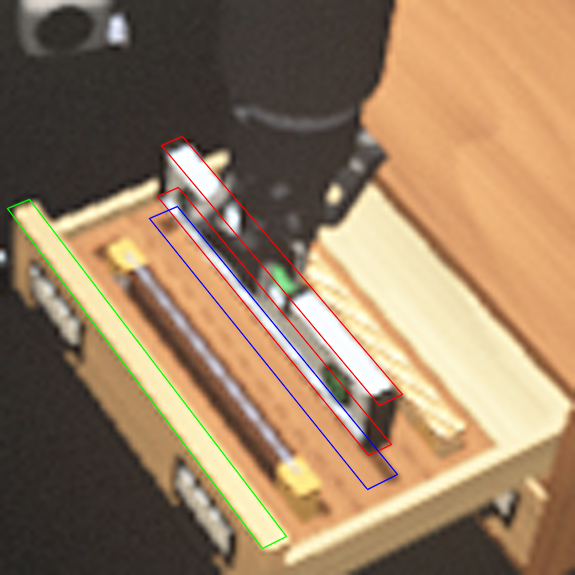

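In A the model's slot outline sits close to the real slot, which has its dark far wall along the right side. I'll rectify the slot and level planes to get metric offsets.

```bash
python3 - <<'E'
from m import *
def strip(n,tag,cx,cy,yaw,z,k=2.6,L=300,W=70):
    # along: u from -150..150 (direction yaw), across: w 35 (far, top) .. -35
    a=rect(cx,cy,yaw,L/1000,W/1000,z)  # f = left of e ; for yaw 82, f points to -x (robot); 
    src=proj(n,a).astype(np.float32); dst=np.float32([[0,0],[L*k,0],[L*k,W*k],[0,W*k]])
    im=cv2.imread(f'pics/{tag}.png'); o=cv2.warpPerspective(im,cv2.getPerspectiveTransform(src,dst),(int(L*k),int(W*k)),flags=cv2.INTER_CUBIC)
    for m in range(-35,36,5):
        y=int((m+35)*k); l=14 if m==0 else 6; cv2.line(o,(0,y),(l,y),(0,255,0),1); cv2.line(o,(int(L*k/2),y),(int(L*k/2)+l,y),(0,255,0),1); cv2.line(o,(int(L*k)-l,y),(int(L*k),y),(0,255,0),1)
    for m in range(-150,151,10):
        x=int((m+150)*k); cv2.line(o,(x,0),(x,10 if m%50==0 else 5),(0,0,255),1)
    return o
s=arm.read_state();e=s['ee_pos'];R=s['tcp_rot'];y=np.degrees(np.arctan2(R[1,0],R[0,0]))+180
print(e,y)
S=[strip('top','top0',.5775,-.1735,82.3,.134),strip('side','side0',.5775,-.1735,82.3,.134),strip('side','side2',e[0],e[1],y,e[2]-.0996)]
cv2.imwrite('pics/C.png',np.vstack(S))
E
```

```text
[ 0.57953361 -0.1708192   0.25549649] 82.32035004727842
```

View pics/C.png

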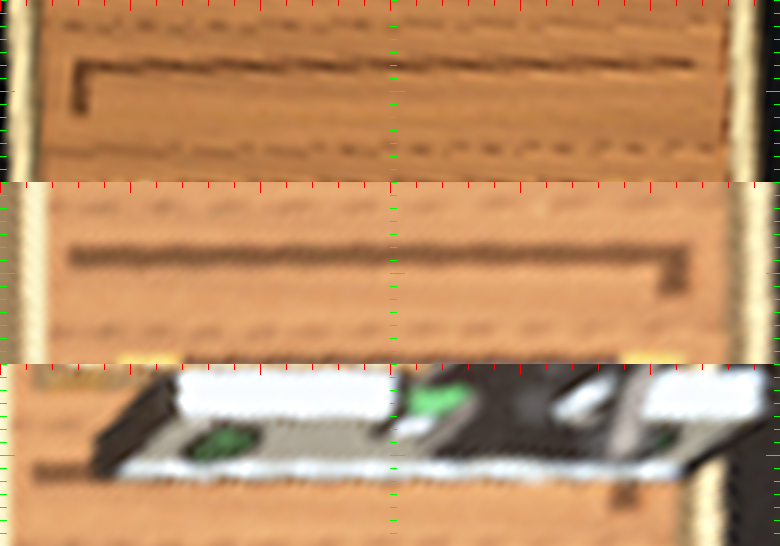

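In the rectified strips the slot is centred about 4 mm toward −u and 0.6 mm to the far side of nominal. The held level's underside edge is at y≈478 and spans x≈93–705, so it is about 3.5 mm toward +u. The correction is roughly (−1.5, −10.6) mm. I'll apply it, lower to just above the slot and check again.

```bash
python3 -m crank '[[0,0,0,-0.8,-5.3,0,255],[0,0,0,-0.7,-5.3,0,255],[0,0,0,0,0,-8,255],[0,0,0,0,0,-8,255],[0,0,0,0,0,0,255],[0,0,0,0,0,0,255],[0,0,0,0,0,0,255]]'; python3 - <<'E'
from m import *
grab('side','side3');s=arm.read_state();e=s['ee_pos'];R=s['tcp_rot'];y=np.degrees(np.arctan2(R[1,0],R[0,0]))+180
print(e,y,R[:,2].round(4))
def strip(tag,z,c=(.5775,-.1777),yaw=82.3,k=2.6,L=300,W=90):
    a=rect(c[0],c[1],yaw,L/1000,W/1000,z); dst=np.float32([[0,0],[L*k,0],[L*k,W*k],[0,W*k]])
    o=cv2.warpPerspective(cv2.imread(f'pics/{tag}.png'),cv2.getPerspectiveTransform(proj('side',a).astype(np.float32),dst),(int(L*k),int(W*k)),flags=cv2.INTER_CUBIC)
    for m in range(-45,46,5):
        yy=int((m+45)*k); cv2.line(o,(0,yy),(14 if m==0 else 6,yy),(0,255,0),1)
    for m in range(-150,151,10):
        x=int((m+150)*k); cv2.line(o,(x,0),(x,10 if m%50==0 else 5),(0,0,255),1)
    for m in(-10.5,10.5): cv2.line(o,(0,int((m+45)*k)),(25,int((m+45)*k)),(255,0,0),1)
    return o
cv2.imwrite('pics/D.png',np.vstack([strip('side0',.134),strip('side3',e[2]-.0996)]))
E
```

```text
t: 7.08
ee_pos: [0.5776, -0.1815, 0.2377]
tcp_rot: [[-0.134, -0.991, -0.0], [-0.991, 0.134, -0.0], [0.0, 0.0, -1.0]]
wrist_force: [0.7, -0.3, -2.5]
grip_width: 0.0148
grip_force: 59.1
[ 0.57767581 -0.18154462  0.23804516] 82.27700562548212 [ 1.e-04 -3.e-04 -1.e+00]
```

View pics/D.png

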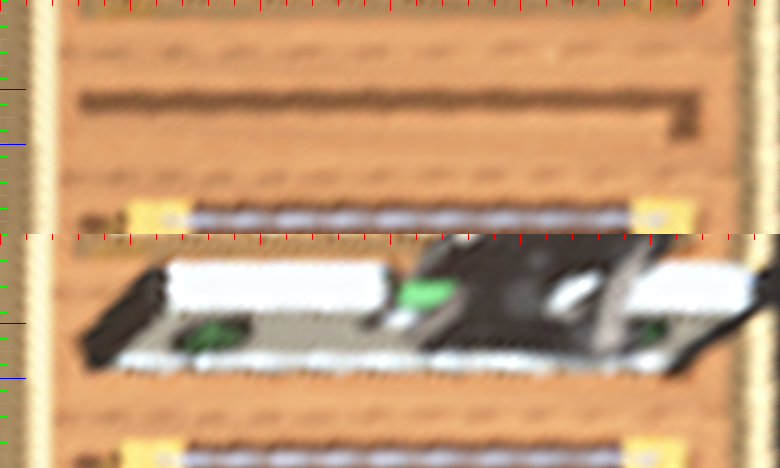

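The level's near lower edge is at y≈371 (w≈+7.7, expected +8) and its ends at x≈90 and 690 lie inside the slot's 78–698, so it is aligned. I'll lower it in with the force watched.

```bash
python3 -m crank '[[0,0,0,0,0,-2,255],[0,0,0,0,0,-2,255],[0,0,0,0,0,-2,255],[0,0,0,0,0,-2,255],[0,0,0,0,0,0,255]]'
```

```text
t: 7.55
ee_pos: [0.5777, -0.1815, 0.2294]
tcp_rot: [[-0.135, -0.991, -0.0], [-0.991, 0.135, 0.0], [-0.0, 0.0, -1.0]]
wrist_force: [0.4, 0.7, -3.7]
grip_width: 0.0148
grip_force: 59.2
```

```bash
python3 -m crank '[[0,0,0,0,0,-2,255],[0,0,0,0,0,-2,255],[0,0,0,0,0,-2,255],[0,0,0,0,0,-2,255],[0,0,0,0,0,-2,255],[0,0,0,0,0,-2,255],[0,0,0,0,0,0,255]]';python3 -m crank '[[0,0,0,0,0,-1,255],[0,0,0,0,0,-1,255],[0,0,0,0,0,0,255]]'
```

```text
t: 8.13
ee_pos: [0.5775, -0.1815, 0.2173]
tcp_rot: [[-0.135, -0.991, -0.001], [-0.991, 0.135, 0.0], [-0.0, 0.001, -1.0]]
wrist_force: [0.8, 0.0, -3.1]
grip_width: 0.0148
grip_force: 59.2
t: 8.38
ee_pos: [0.5775, -0.1816, 0.2156]
tcp_rot: [[-0.135, -0.991, -0.0], [-0.991, 0.135, 0.0], [0.0, 0.0, -1.0]]
wrist_force: [0.4, -0.5, -3.2]
grip_width: 0.0147
grip_force: 59.2
```

```bash
python3 -m crank '[[0,0,0,0,0,-1,255],[0,0,0,0,0,0,255]]';python3 -m crank '[[0,0,0,0,0,-0.7,255],[0,0,0,0,0,0,255]]';python3 -m crank '[[0,0,0,0,0,-0.5,255],[0,0,0,0,0,0,255]]'
```

```text
t: 8.55
ee_pos: [0.5776, -0.1815, 0.2147]
tcp_rot: [[-0.134, -0.991, -0.0], [-0.991, 0.134, 0.0], [0.0, 0.0, -1.0]]
wrist_force: [1.3, -0.9, -2.7]
grip_width: 0.0147
grip_force: 59.2
t: 8.72
ee_pos: [0.5776, -0.1815, 0.214]
tcp_rot: [[-0.134, -0.991, -0.0], [-0.991, 0.134, -0.0], [0.0, 0.0, -1.0]]
wrist_force: [0.1, -1.0, -2.7]
grip_width: 0.0146
grip_force: 59.2
t: 8.88
ee_pos: [0.5776, -0.1815, 0.2137]
tcp_rot: [[-0.134, -0.991, -0.0], [-0.991, 0.134, -0.0], [0.0, 0.0, -1.0]]
wrist_force: [0.5, 0.2, -2.5]
grip_width: 0.0143
grip_force: 59.3
```

```bash
python3 -m crank '[[0,0,0,0,0,-0.5,255],[0,0,0,0,0,0,255]]';python3 -m crank '[[0,0,0,0,0,-0.5,255],[0,0,0,0,0,0,255]]'
```

```text
t: 9.05
ee_pos: [0.5776, -0.1815, 0.2136]
tcp_rot: [[-0.134, -0.991, 0.0], [-0.991, 0.134, -0.0], [0.0, -0.0, -1.0]]
wrist_force: [-0.5, 0.5, 0.0]
grip_width: 0.0145
grip_force: 59.5
t: 9.22
ee_pos: [0.5776, -0.1816, 0.2136]
tcp_rot: [[-0.134, -0.991, 0.001], [-0.991, 0.134, -0.0], [0.0, -0.001, -1.0]]
wrist_force: [-2.2, 1.9, 3.3]
grip_width: 0.0143
grip_force: 60.1
```

The level is resting on the slot floor. I'll open the fingers slightly and withdraw upward.

```bash
python3 -m crank '[[0,0,0,0,0,0,215],[0,0,0,0,0,0,195],[0,0,0,0,0,0,180],[0,0,0,0,0,0,175],[0,0,0,0,0,0,175],[0,0,0,0,0,0,175]]'; python3 - <<'E'
from m import *
grab('side','side4')
a=cv2.imread('pics/side4.png')[150:280,250:400]; cv2.imwrite('pics/E.png',cv2.resize(a,(600,520),interpolation=cv2.INTER_CUBIC))
E
```

```text
t: 9.72
ee_pos: [0.5776, -0.1816, 0.2124]
tcp_rot: [[-0.135, -0.991, -0.0], [-0.991, 0.135, -0.0], [0.0, 0.0, -1.0]]
wrist_force: [0.2, -0.4, 0.8]
grip_width: 0.0272
grip_force: 0.0
```

View pics/E.png

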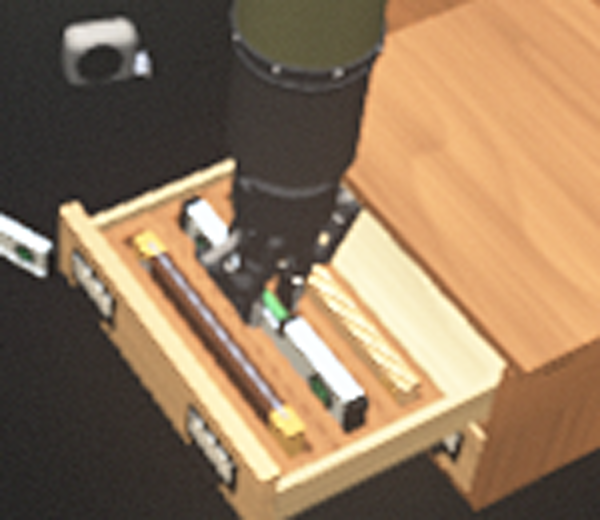

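The level sits in the middle slot, level with the other tools undisturbed, and the fingers are clear. I'll raise, move in front of the drawer with the fingers shut, and turn for pushing.

```bash
python3 -m crank '[[0,0,0,0,0,5,175],[0,0,0,0,0,10,175],[0,0,0,0,0,25,175],[0,0,0,0,0,30,175],[0,0,0,0,0,30,175],[0,0,0,0,0,20,175],[0,0,0,0,0,8,255],[0,0,0,0,0,0,255]]' && python3 -m crank '[[0,0,6,-10,1.7,0,255],[0,0,6,-10,1.7,0,255],[0,0,6,-10,1.7,0,255],[0,0,6,-10,1.7,0,255],[0,0,6,-10,1.7,0,255],[0,0,6,-10,1.7,0,255],[0,0,6,-10,1.7,0,255],[0,0,6,-10,1.7,0,255],[0,0,6,-10,1.7,0,255],[0,0,6,-10,1.7,0,255],[0,0,6,-10,1.7,0,255],[0,0,6,-10,1.7,0,255]]' && python3 -m crank '[[0,0,6,-10,1.7,0,255],[0,0,6,-10,1.7,0,255],[0,0,6,-8,1.7,0,255],[0,0,0,0,0,0,255],[0,0,0,0,0,0,255]]'
```

```text
t: 10.43
ee_pos: [0.578, -0.1818, 0.3444]
tcp_rot: [[-0.135, -0.991, 0.005], [-0.991, 0.135, -0.001], [0.0, -0.005, -1.0]]
wrist_force: [-0.2, -0.1, 0.1]
grip_width: 0.0035
grip_force: 0.0
t: 11.43
ee_pos: [0.4569, -0.1609, 0.3392]
tcp_rot: [[0.903, -0.429, -0.002], [-0.429, -0.903, 0.0], [-0.002, 0.001, -1.0]]
wrist_force: [-0.7, 0.6, 0.4]
grip_width: 0.0001
grip_force: 0.0
t: 11.85
ee_pos: [0.4294, -0.1559, 0.34]
tcp_rot: [[0.991, -0.137, -0.0], [-0.137, -0.991, 0.0], [-0.0, -0.0, -1.0]]
wrist_force: [0.2, 0.2, 0.2]
grip_width: 0.0003
grip_force: 0.0
```

```bash
python3 -m crank '[[0,0,0,0,0,-20,255],[0,0,0,0,0,-35,255],[0,0,0,0,0,-35,255],[0,0,0,0,0,-25,255],[0,0,0,0,0,-15,255],[0,0,0,0,0,-5,255],[0,0,0,0,0,0,255]]' && python3 -m crank '[[0,0,0,9.9,-1.3,0,255],[0,0,0,9.9,-1.3,0,255],[0,0,0,5,-0.7,0,255],[0,0,0,5,-0.7,0,255],[0,0,0,5,-0.7,0,255],[0,0,0,5,-0.7,0,255],[0,0,0,5,-0.7,0,255],[0,0,0,5,-0.7,0,255]]' && python3 -m crank '[[0,0,0,7.9,-1.1,0,255],[0,0,0,7.9,-1.1,0,255],[0,0,0,7.9,-1.1,0,255],[0,0,0,7.9,-1.1,0,255],[0,0,0,7.9,-1.1,0,255],[0,0,0,7.9,-1.1,0,255],[0,0,0,7.9,-1.1,0,255],[0,0,0,7.9,-1.1,0,255]]'
```

```text
t: 12.43
ee_pos: [0.4293, -0.1561, 0.204]
tcp_rot: [[0.991, -0.137, -0.003], [-0.137, -0.991, -0.0], [-0.003, 0.001, -1.0]]
wrist_force: [0.1, 0.0, -0.6]
grip_width: 0.0001
grip_force: 0.0
t: 13.1
ee_pos: [0.4797, -0.163, 0.206]
tcp_rot: [[0.991, -0.135, -0.0], [-0.135, -0.991, -0.0], [-0.0, 0.0, -1.0]]
wrist_force: [-2.3, -0.1, 1.0]
grip_width: 0.0001
grip_force: 1.3
t: 13.77
ee_pos: [0.5434, -0.1718, 0.2056]
tcp_rot: [[0.991, -0.135, -0.0], [-0.135, -0.991, -0.0], [-0.0, 0.0, -1.0]]
wrist_force: [-2.5, 0.2, 2.2]
grip_width: -0.0001
grip_force: 1.4
```

```bash
python3 -m crank '[[0,0,0,9.9,-1.35,0,255],[0,0,0,9.9,-1.35,0,255],[0,0,0,9.9,-1.35,0,255],[0,0,0,9.9,-1.35,0,255],[0,0,0,9.9,-1.35,0,255],[0,0,0,9.9,-1.35,0,255],[0,0,0,9.9,-1.35,0,255],[0,0,0,9.9,-1.35,0,255],[0,0,0,9.9,-1.35,0,255],[0,0,0,7.9,-1.1,0,255],[0,0,0,5,-0.7,0,255],[0,0,0,4,-0.5,0,255]]' && python3 -m crank '[[0,0,0,3,-0.4,0,255],[0,0,0,3,-0.4,0,255],[0,0,0,2,-0.3,0,255],[0,0,0,0,0,0,255]]'
```

```text
t: 14.77
ee_pos: [0.6491, -0.1861, 0.205]
tcp_rot: [[0.991, -0.134, -0.001], [-0.134, -0.991, 0.0], [-0.001, -0.0, -1.0]]
wrist_force: [-3.1, -0.7, -0.2]
grip_width: 0.0
grip_force: 1.3
t: 15.1
ee_pos: [0.6569, -0.1871, 0.2053]
tcp_rot: [[0.991, -0.134, 0.0], [-0.134, -0.991, 0.0], [0.0, -0.0, -1.0]]
wrist_force: [-1.0, -0.0, -0.2]
grip_width: 0.0001
grip_force: 0.2
```

```bash
for i in 1; do python3 -m crank '[[0,0,0,2,-0.3,0,255],[0,0,0,2,-0.3,0,255],[0,0,0,2,-0.3,0,255],[0,0,0,1,-0.1,0,255],[0,0,0,0,0,0,255]]'; done; python3 -m crank '[[0,0,0,1,-0.1,0,255],[0,0,0,1,-0.1,0,255],[0,0,0,0,0,0,255]]'
```

```text
t: 15.52
ee_pos: [0.6639, -0.1881, 0.2056]
tcp_rot: [[0.991, -0.134, 0.0], [-0.134, -0.991, -0.0], [0.0, 0.0, -1.0]]
wrist_force: [-2.1, 0.7, -0.5]
grip_width: 0.0001
grip_force: 0.7
t: 15.77
ee_pos: [0.6658, -0.1884, 0.2057]
tcp_rot: [[0.991, -0.134, 0.0], [-0.134, -0.991, -0.0], [0.0, 0.0, -1.0]]
wrist_force: [-1.9, 0.8, -0.9]
grip_width: 0.0002
grip_force: 0.8
```

```bash
python3 -m crank '[[0,0,0,1,-0.1,0,255],[0,0,0,1,-0.1,0,255],[0,0,0,0,0,0,255]]'; python3 -m crank '[[0,0,0,1,-0.1,0,255],[0,0,0,1,-0.1,0,255],[0,0,0,0,0,0,255]]'; python3 -m crank '[[0,0,0,1,-0.1,0,255],[0,0,0,0,0,0,255]]'
```

```text
t: 16.02
ee_pos: [0.6678, -0.1886, 0.2057]
tcp_rot: [[0.991, -0.134, 0.0], [-0.134, -0.991, -0.0], [0.0, 0.0, -1.0]]
wrist_force: [-2.2, 0.1, -0.9]
grip_width: -0.0001
grip_force: 0.8
t: 16.27
ee_pos: [0.6693, -0.1888, 0.2058]
tcp_rot: [[0.991, -0.135, -0.001], [-0.135, -0.991, -0.0], [-0.001, 0.0, -1.0]]
wrist_force: [-5.2, 0.7, -0.9]
grip_width: -0.0004
grip_force: 0.0
t: 16.43
ee_pos: [0.6694, -0.1889, 0.2058]
tcp_rot: [[0.991, -0.135, -0.003], [-0.135, -0.991, 0.0], [-0.003, 0.0, -1.0]]
wrist_force: [-9.4, 2.0, 1.9]
grip_width: 0.0001
grip_force: 0.0
```

It hit the stop where predicted (x≈0.669), with the force rising. I'll back off, lift and take a look.

```bash
python3 -m crank '[[0,0,0,0.5,0,0,255],[0,0,0,-5,0.7,0,255],[0,0,0,-15,2,0,255],[0,0,0,-25,3.4,0,255],[0,0,0,-30,4,0,255],[0,0,0,-30,4,0,255],[0,0,0,-30,4,20,255],[0,0,0,-20,3,30,255],[0,0,0,-10,3,30,255],[0,0,0,0,0,20,255],[0,0,0,0,0,0,255],[0,0,0,0,0,0,255]]'; python3 - <<'E'
from m import *
grab('side','side5'); grab('top','top5')
a=cv2.imread('pics/side5.png')[100:300]; b=cv2.imread('pics/top5.png')[80:280]
cv2.imwrite('pics/F.png',np.vstack([cv2.resize(x,(740,290),interpolation=cv2.INTER_AREA) for x in(a,b)]))
E
```

```text
t: 17.43
ee_pos: [0.5067, -0.1648, 0.3081]
tcp_rot: [[0.991, -0.134, 0.006], [-0.134, -0.991, -0.0], [0.006, -0.001, -1.0]]
wrist_force: [0.3, -0.7, -1.6]
grip_width: -0.0003
grip_force: 0.0
```

View pics/F.png

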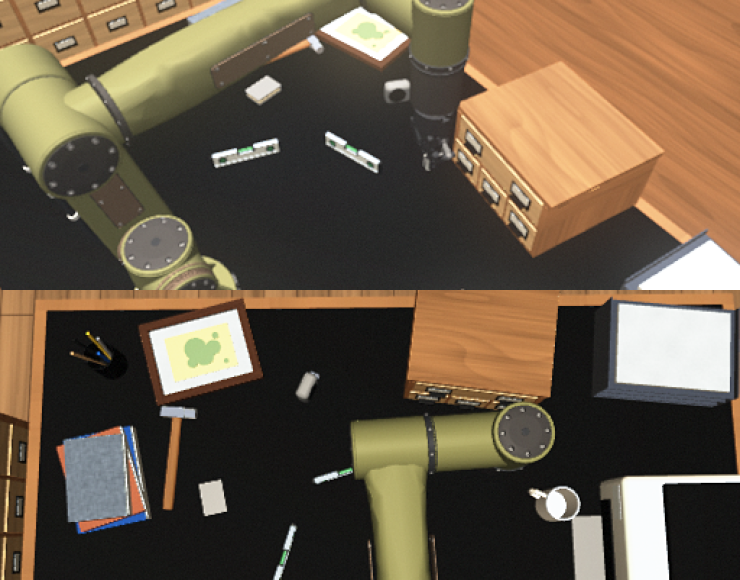

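The drawer is shut flush (chest front near (495,170)) and the other things on the desk are where they were.

```bash
python3 -c "
from station import arm
print(arm.close_job())"
```

```text
the job is handed in; nothing more can be done
None
```

The largest level is on edge on the floor of the middle slot, the drawer is pushed fully shut, nothing else looks moved in the final pictures, and the job was handed in at about 17.5 s.

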